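# Reload a row of bisque pieces onto the firing rack in reverse order

### The arm

A 6-joint arm with a two-finger parallel gripper is mounted at the origin on the work surface. World frame = base frame: x ahead of the robot, y to its left, z up, the work surface at z = 0. Lengths are in m, angles in degrees, forces in N, time in s.
With the tool pointing down it reaches from about 0.375 to 0.9 m from the base axis. Payload 3.1 kg.
Tool frame: the origin (TCP) lies on the centre line of the jaws, within the pads' length; the fingertips stand 17 mm ahead of it and the grasp point (between the pads) lies 2 mm behind it; z points along the fingers, y is the line along which they close (so a half turn about z gives the same grasp; the last joint's range is limited). The gripper opens to 87 mm and grips with 3 to 60 N. Pads are 19 mm wide; open, the fingers measure 117 mm over their backs; the gripper's body (75 mm by 190 mm) begins 51 mm behind the grasp point.
Start: joints at [65.231, 30.224, 82.088, -0, 67.689, -10.227], TCP at [0.157, 0.605, 0.24] pointing down, gripper open.
Joint ranges: [-176.69, 176.69], [-43.24, 126.21], [12.49, 139.97], [-82, 262], [0, 151.66], [-163.58, 163.58]. Speed limits (degrees/s): [159.86, 159.86, 180, 180, 180, 180].

### API

Orientations are given as a 3x3 rotation matrix whose columns are the frame's x, y, z axes.
In Python, from rig import bot, imaging, finder gives the robot as it stands. The module is installed in compiled form; this text tells all that it offers.
- The arm moves only by the tool play_rows, never from a script. Its argument "motion" is a list that holds one entry, the list of rows, each a list of 6 numbers: the shift along the tool's x, y, z in normalised numbers (1 is 0.8 m), then the turn, a rotation vector about the tool's x, y, z in fractions of the full range, 1 being 180 degrees. In form: [[[dx, dy, dz, wx, wy, wz], ...]]. A call has 1 to 8 rows; each row is the pose to reach, as a shift and turn from the pose commanded when the call began, along the tool's axes at that moment; what a row does not reach only later rows make up. A row lasts 1/12 s, in which the tool goes at most 41.7 mm and 7.16 degrees, less where a joint would pass 70% of its speed; a pose out of reach is approached as far as the arm can. No shift or turn number may pass 1 either way. A call with a gripper value outside its range is refused whole. "fingers" is the finger opening in m, from 0 to 0.087, set as the call begins (left out, the last holds). The fingers move at their own pace and stop on an object; the grip force is fixed at half the most. Time passes only in rows, so rows that repeat a pose let the fingers close. It gives the time, the measured TCP pose, the force, the opening and the grip force at its end, in the units of the state.
- bot.read_state(): the state, without advancing time (a new reading comes with each control period).
- imaging.capture(name): name is "scene" or "side" or "wrist"; returns a dict with "frame" (400x640x3 uint8, red, green, blue), "camera_matrix" (3x3 intrinsics, pixels), "R" (3x3) and "t" (3): a world point X has camera coordinates R X + t. Camera axes: x right, y down, z forward; pixel columns grow to the right and rows downward; lengths in m; the calibration is good to about 2 mm. A picture is of the moment at which its call begins. There is no depth.
- bot.hand_in(): hands the job in; it is judged then, once.
Trained networks look in the newest picture that a camera, given by its name, has taken for a name from the list of things; names that differ only in an ending like _2 or _b are one class to them, and where a whole thing is asked for, a point or a joint stands for the part that bears it (a point fixed in the world has none). Each returns a list of dicts, best first, with "confidence" (0 to 1); they miss things now and then, are a little off and sometimes report something else, mostly with a low value. They report only what shows in the picture. A call takes as long as a camera call.
- finder.recognise(camera, name): "at" ([x, y, z] in m, in world coordinates, good to about 4 mm: the middle of the surface that is visible of it).
- finder.outline_of(camera, name): "pixels" (400x640 bool, what is visible of it).
The state is a dict: "time_s": time; "joint_positions": joint angles; "qvel": joint speeds; "tau": joint torques, N m; "position": TCP position; "tcp_rot": TCP orientation; "force": force on the tool from outside, world axes, zero at the start; "moment": the same for the moment, N m; "opening": opening from 0.0 (shut) to 1.0 (fully open); "grasp_force": force on a finger pad.
Only numpy, scipy, OpenCV 4.12 (cv2) and the standard library are available. Lean on these libraries where they do the work, as an engineer would, in place of code of your own. Each camera call takes 0.05 s, during which the arm holds its last target. There are 200 camera calls.

### The job

Move the four terracotta pieces from the wooden drying rack to the steel firing rack, one in each bay, in reverse order: the piece at the left end of the drying rack (as seen from the robot) goes to the right-end bay of the firing rack, the next one beside it, and so on, because the rack is turned round when it goes into the kiln. Leave every piece standing upright on the slab, wholly inside its bay and clear of the ribs; never drop a piece or tip one over. Their white bats stay behind.

Things in the scene. Friction and masses are not known exactly. Their poses are not given: they have to be found in the camera images.
- bottle: Small unglazed terracotta bottle vase, loose, 86 mm tall: straight body 48 mm in diameter from 20 to 58 mm above its underside (foot 44 mm), then a narrow neck 22 mm wide and a 28 mm lip. About 0.11 to 0.22 kg. Origin: centre of its underside, z up its axis. Grip the body about 46 mm up. It starts on the square bat.
- jar: Small unglazed terracotta lidded jar, loose, 68 mm tall, squat: straight body 50 mm in diameter from 8 to 48 mm above its underside (foot 46 mm), lid (one piece with it) with a small 18 mm knob on top. About 0.12 to 0.24 kg. Origin: centre of its underside, z up its axis. Grip the body about 32 mm up. It starts on the round bat.
- figure: Small unglazed terracotta standing figure like a game pawn, loose, 87 mm tall: round foot 46 mm in diameter and 12 mm thick, straight slim trunk 28 mm in diameter from 22 to 58 mm above its underside, a narrower neck and a 28 mm head. About 0.09 to 0.18 kg. Origin: centre of its underside, z up its axis. Grip the trunk about 42 mm up. It starts on the hexagonal bat.
- beaker: Small unglazed terracotta open beaker, loose, 70 mm tall: hollow, wall 4 mm, 44 mm in diameter at the foot, widening to 46 mm at 30 mm and 50 mm at the rim. About 0.08 to 0.17 kg. Origin: centre of its underside, z up its axis. Grip the outside about 44 mm up. It starts on the oblong bat.
- bat_square: White plaster bat (pottery board), square 62 x 62 x 10 mm. It stays fixed on the drying rack and marks where the bottle stood at the start. Origin: centre of its underside, in the middle of the rack's depth; top 10 mm above it; x and y along its sides, within 0.12 rad of the rack's.
- bat_round: White plaster bat, disc 64 mm in diameter, 10 mm thick. It stays fixed on the drying rack and marks where the jar stood at the start. Origin: centre of its underside, in the middle of the rack's depth; top 10 mm above it; x and y along its sides, within 0.12 rad of the rack's.
- bat_hex: White plaster bat, hexagon 59 mm across flats, 10 mm thick. It stays fixed on the drying rack and marks where the figure stood at the start. Origin: centre of its underside, in the middle of the rack's depth; top 10 mm above it; x and y along its sides, within 0.12 rad of the rack's.
- bat_oblong: White plaster bat, oblong 76 mm (along x) by 50 mm, 10 mm thick. It stays fixed on the drying rack and marks where the beaker stood at the start. Origin: centre of its underside, in the middle of the rack's depth; top 10 mm above it; x and y along its sides, within 0.12 rad of the rack's.
- drying_rack: Fixed brown wooden board, 84 mm deep (x), 336 mm long (y), 34 mm tall cleats at both ends; four white bats on it at x = 0, y = -112.5, -37.5, 37.5, 112.5 mm (which is where varies). Origin: centre of its underside on the bench; board top at 20 mm, so pieces start 30 mm above the bench. +y to its left end seen from the robot, +x away from the robot (turned up to 0.2 rad). Nearer or farther rack.
- firing_rack: Fixed dark steel tray, 80 mm deep (x), 304 mm long (y), with pale slab, empty; 4 mm wide ribs between and around four bays, each 71 x 71 mm inside, centres at x = 0, y = -112.5, -37.5, 37.5, 112.5 mm. Origin: centre of its underside on the bench; bay floor at 16 mm, rib tops at 22 mm. +y to its left end seen from the robot, +x away from the robot (turned up to 0.2 rad).

How it is judged (in metres and radians):
At the end, for the whole second after the job is handed in: Each piece stands in the firing rack bay mirroring its start place (leftmost goes rightmost, and so on): centre within 14 mm of the bay centre along each rack axis, underside within 3 mm of the bay floor, upright within 0.1 rad, at rest (x of bottle in the frame of firing_rack between -0.014 and 0.014 m and z of bottle in the frame of firing_rack between 0.013 and 0.019 m and ((y of bat_square in the frame of drying_rack between -0.1325 and -0.0925 m and y of bottle in the frame of firing_rack between 0.0985 and 0.1265 m) or (y of bat_square in the frame of drying_rack between -0.0575 and -0.0175 m and y of bottle in the frame of firing_rack between 0.0235 and 0.0515 m) or (y of bat_square in the frame of drying_rack between 0.0175 and 0.0575 m and y of bottle in the frame of firing_rack between -0.0515 and -0.0235 m) or (y of bat_square in the frame of drying_rack between 0.0925 and 0.1325 m and y of bottle in the frame of firing_rack between -0.1265 and -0.0985 m)) and angle between each of bottle, jar, figure, beaker's own z axis and vertical below 0.1 rad and linear speed of each of bottle, jar, figure, beaker below 0.02 m/s and angular speed of each of bottle, jar, figure, beaker below 0.2 rad/s and x of jar in the frame of firing_rack between -0.014 and 0.014 m and z of jar in the frame of firing_rack between 0.013 and 0.019 m and ((y of bat_round in the frame of drying_rack between -0.1325 and -0.0925 m and y of jar in the frame of firing_rack between 0.0985 and 0.1265 m) or (y of bat_round in the frame of drying_rack between -0.0575 and -0.0175 m and y of jar in the frame of firing_rack between 0.0235 and 0.0515 m) or (y of bat_round in the frame of drying_rack between 0.0175 and 0.0575 m and y of jar in the frame of firing_rack between -0.0515 and -0.0235 m) or (y of bat_round in the frame of drying_rack between 0.0925 and 0.1325 m and y of jar in the frame of firing_rack between -0.1265 and -0.0985 m)) and x of figure in the frame of firing_rack between -0.014 and 0.014 m and z of figure in the frame of firing_rack between 0.013 and 0.019 m and ((y of bat_hex in the frame of drying_rack between -0.1325 and -0.0925 m and y of figure in the frame of firing_rack between 0.0985 and 0.1265 m) or (y of bat_hex in the frame of drying_rack between -0.0575 and -0.0175 m and y of figure in the frame of firing_rack between 0.0235 and 0.0515 m) or (y of bat_hex in the frame of drying_rack between 0.0175 and 0.0575 m and y of figure in the frame of firing_rack between -0.0515 and -0.0235 m) or (y of bat_hex in the frame of drying_rack between 0.0925 and 0.1325 m and y of figure in the frame of firing_rack between -0.1265 and -0.0985 m)) and x of beaker in the frame of firing_rack between -0.014 and 0.014 m and z of beaker in the frame of firing_rack between 0.013 and 0.019 m and ((y of bat_oblong in the frame of drying_rack between -0.1325 and -0.0925 m and y of beaker in the frame of firing_rack between 0.0985 and 0.1265 m) or (y of bat_oblong in the frame of drying_rack between -0.0575 and -0.0175 m and y of beaker in the frame of firing_rack between 0.0235 and 0.0515 m) or (y of bat_oblong in the frame of drying_rack between 0.0175 and 0.0575 m and y of beaker in the frame of firing_rack between -0.0515 and -0.0235 m) or (y of bat_oblong in the frame of drying_rack between 0.0925 and 0.1325 m and y of beaker in the frame of firing_rack between -0.1265 and -0.0985 m))); the robot touches nothing.
It fails at once if a piece is tipped over (angle between any of bottle, jar, figure, beaker's own z axis and vertical above 0.7 rad).
It fails at once if a piece is dropped (falls free of the fingers from more than about 12 mm) ((contact force between the fingers and bottle below 0.05 N and linear speed of bottle above 0.5 m/s) or (contact force between the fingers and jar below 0.05 N and linear speed of jar above 0.5 m/s) or (contact force between the fingers and figure below 0.05 N and linear speed of figure above 0.5 m/s) or (contact force between the fingers and beaker below 0.05 N and linear speed of beaker above 0.5 m/s)).
It also fails if it takes over 112 s, if anything falls off the work surface, if the arm or the gripper's body presses on something with over 40 N, if the wrist force passes 120 N, or if a joint passes its speed limit or range.

## Working session

There is one attempt and no reset: what is moved stays moved. The work goes in short steps, Python scripts to look and compute and a tool call to move; the robot and the scene stay as the last step left them, time stands still between calls to the robot, and variables do not carry over. Pictures are saved under pics/ and viewed, at most 14 in all, crops included, and the job is handed in when it is done.

Besides the shell and the picture viewer there is one more tool, called as name(argument=value, ...) on one line, values as JSON. play_rows: Moves the arm, as the interface text tells. Its arguments: {"type":"object","properties":{"motion":{"type":"array"},"fingers":{"type":"number"}},"required":["motion"]}

```bash
mkdir -p pics; ls
cat > h.py <<'E'
import numpy as np, cv2
from rig import bot, imaging, finder
THINGS=["bottle","jar","figure","beaker","bat_square","bat_round","bat_hex","bat_oblong","drying_rack","firing_rack"]
def snap(n,f=None):
    c=imaging.capture(n)
    if f: cv2.imwrite(f"pics/{f}.png",c["frame"][:,:,::-1])
    return c
def ray(c,p):
    K,R,t=map(np.array,(c["camera_matrix"],c["R"],c["t"]))
    d=R.T@np.linalg.solve(K,[p[0],p[1],1.]); return -R.T@t,d/np.linalg.norm(d)
def tri(rs):
    A=sum(np.eye(3)-np.outer(d,d) for _,d in rs); b=sum((np.eye(3)-np.outer(d,d))@o for o,d in rs)
    return np.linalg.solve(A,b)
def proj(c,X):
    q=np.array(c["R"])@X+np.array(c["t"]); q=np.array(c["camera_matrix"])@q; return q[:2]/q[2]
E
python3 - <<'E'
from h import *
np.set_printoptions(precision=4,suppress=True)
s=bot.read_state();print(s["time_s"],s["position"],s["tcp_rot"],s["opening"])
for n in("scene","side","wrist"):
    c=snap(n,n+"0");print(n,-np.array(c["R"]).T@c["t"])
    for k in THINGS:
        r=finder.recognise(n,k)[:2]; o=finder.outline_of(n,k)[:1]
        ctr=[np.argwhere(a["pixels"]).mean(0)[::-1].round(1).tolist() for a in o]
        print(k,[(np.round(a["at"],4).tolist(),round(a["confidence"],2)) for a in r],ctr)
E
python3 -c "
import cv2,numpy as np
a=[cv2.imread(f'pics/{n}0.png') for n in('scene','side')]
cv2.imwrite('pics/both.png',cv2.resize(np.vstack(a),(480,600)))"
```

```text
pics
0.0 [0.1566 0.6044 0.2386] [[-0.968   0.2511 -0.0009]
 [ 0.2511  0.968  -0.0019]
 [ 0.0004 -0.0021 -1.    ]] 1.0025654282615766
scene [ 1.0329 -0.2068  0.4249]
bottle [([0.4843, 0.2171, 0.0794], 0.56)] [[423.4, 140.7]]
jar [([0.4827, 0.1531, 0.0643], 0.85)] [[386.3, 151.0]]
figure [([0.4781, -0.0031, 0.0682], 0.79)] [[306.4, 164.6]]
beaker [([0.4762, -0.0044, 0.0702], 0.65), ([0.4843, 0.0776, 0.076], 0.56)] [[350.7, 155.4]]
bat_square [([0.4924, 0.2109, 0.0272], 0.73)] [[417.5, 163.6]]
bat_round [([0.4897, 0.1382, 0.0228], 0.8)] [[382.0, 170.9]]
bat_hex [([0.4844, 0.0012, 0.029], 0.8)] [[310.4, 187.4]]
bat_oblong [] [[345.6, 179.2]]
drying_rack [([0.4977, 0.0637, 0.0198], 0.9), ([0.4866, 0.2188, 0.0749], 0.69)] [[355.0, 183.8]]
firing_rack [([0.6469, 0.0071, 0.0159], 0.98)] [[357.5, 250.8]]
side [0.4377 0.5243 0.4668]
bottle [([0.4681, 0.2441, 0.0886], 0.93)] [[351.4, 319.8]]
jar [([0.4594, 0.1676, 0.0805], 0.92)] [[368.5, 272.8]]
figure [([0.4619, 0.0096, 0.0872], 0.78)] [[381.4, 184.9]]
beaker [([0.4629, 0.098, 0.0856], 0.73), ([0.4501, 0.2517, 0.03], 0.4)] [[371.4, 226.2]]
bat_square [([0.4547, 0.2527, 0.029], 0.6), ([0.4649, 0.01, 0.0883], 0.33)] [[358.8, 352.8]]
bat_round [([0.4434, 0.1655, 0.0323], 0.53)] [[378.8, 298.9]]
bat_hex [([0.4407, 0.0124, 0.0269], 0.47)] [[395.1, 220.9]]
bat_oblong [([0.4416, 0.0857, 0.0299], 0.93)] [[379.4, 252.9]]
drying_rack [([0.4436, 0.2145, 0.018], 0.85)] [[365.9, 317.2]]
firing_rack [([0.637, 0.0739, 0.0151], 0.64), ([0.4423, 0.0863, 0.0277], 0.58)] [[262.3, 235.5]]
wrist [0.0755 0.6264 0.3852]
bottle [] []
jar [] []
figure [] []
beaker [] []
bat_square [] []
bat_round [] []
bat_hex [] []
bat_oblong [] []
drying_rack [] []
firing_rack [] []
```

View pics/scene0.png

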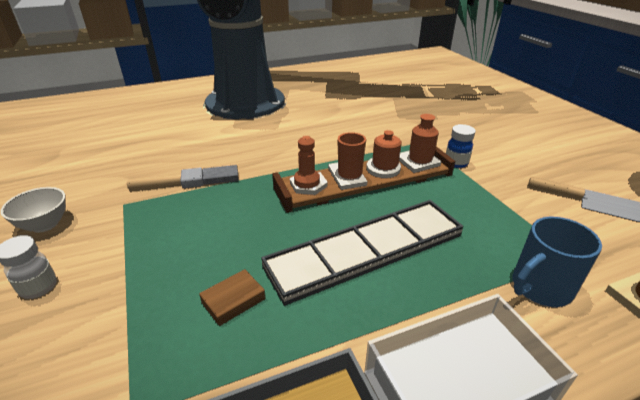

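View pics/side0.png

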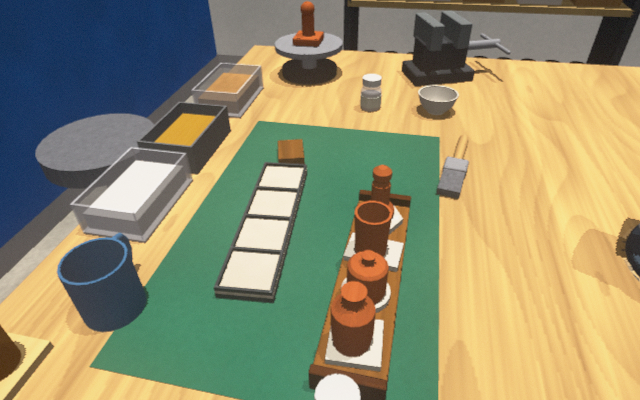

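The scene view shows bottle (423,141), jar (386,151), beaker (351,155) and figure (306,165) from the robot's left to right, with the empty firing rack centred at (357,251). The side view agrees: bottle (351,320) is nearest, figure (381,185) farthest, and the beaker and figure there are partly hidden. So the bays go bottle −112.5, jar −37.5, beaker +37.5, figure +112.5.

```bash
cat >> h.py <<'E'
from scipy.optimize import least_squares
PROF={"bottle":[(0,22),(20,24),(58,24),(72,11),(80,14),(86,14)],"jar":[(0,23),(8,25),(48,25),(58,14),(60,9),(68,9)],
"figure":[(0,23),(12,23),(22,14),(58,14),(66,11),(73,14),(87,6)],"beaker":[(0,22),(30,23),(70,25)]}
A=np.linspace(0,2*np.pi,48)
def pts(k): return np.array([[r*np.cos(a),r*np.sin(a),z] for z,r in PROF[k] for a in A])/1000
def projs(c,P):
    q=(P@np.array(c["R"]).T+np.array(c["t"]))@np.array(c["camera_matrix"]).T; return q[:,:2]/q[:,2:]
def rackpts(p,L):
    P=np.asarray(L); c,s=np.cos(p[3]),np.sin(p[3])
    return np.c_[p[0]+c*P[:,0]-s*P[:,1],p[1]+s*P[:,0]+c*P[:,1],p[2]+P[:,2]]
E
python3 - <<'E'
from h import *
np.set_printoptions(precision=4,suppress=True)
C={n:snap(n) for n in("scene","side")}
def ex(u): return np.array([u[:,0].min(),u[:,0].max(),u[:,1].min()])
for k in PROF:
    ob={}
    for n in C:
        o=finder.outline_of(n,k)
        if o:
            m=o[0]["pixels"].astype(np.uint8); nn,l,st,_=cv2.connectedComponentsWithStats(m); j=1+st[1:,4].argmax()
            x,y,w,h=st[j][:4]; ob[n]=np.array([x-.5,x+w-.5,y-.5]); print(k,n,round(o[0]["confidence"],2),st[j])
    P=pts(k)
    f=lambda p:np.concatenate([ex(projs(C[n],P+p))-ob[n] for n in ob])
    r=least_squares(f,[.47,.1,.03],loss="soft_l1",diff_step=1e-4); print(k,r.x,f(r.x).round(1))
# racks: pale panels of firing rack
cen={}
for n in C:
    o=finder.outline_of(n,"firing_rack")[0]; m=o["pixels"].astype(np.uint8)
    cv2.imwrite(f"pics/m_{n}.png",m*255)
    hull=np.zeros_like(m); cs=max(cv2.findContours(m,0,2)[0],key=cv2.contourArea); cv2.fillPoly(hull,[cv2.convexHull(cs)],1)
    g=C[n]["frame"].min(2); b=((g>110)&(hull>0)).astype(np.uint8)
    nn,l,st,ce=cv2.connectedComponentsWithStats(b,connectivity=4); js=[j for j in range(1,nn) if st[j,4]>150]
    print(n,[(st[j].tolist(),ce[j].round(1).tolist()) for j in js])
    ce=[ce[j] for j in js]; ce.sort(key=lambda q:(-q[0] if n=="scene" else -q[1])); cen[n]=ce
L=np.array([[0,y,0] for y in(.1125,.0375,-.0375,-.1125)])
if all(len(v)==4 for v in cen.values()):
    f=lambda p:np.concatenate([(projs(C[n],rackpts(p,L))-np.array(cen[n])).ravel() for n in C])
    r=least_squares(f,[.64,.03,.016,0]); print("firing floor",r.x,f(r.x).round(1)); print(rackpts(r.x,L))
# drying rack yaw from bats
bats={"bat_square":.1125,"bat_round":.0375,"bat_oblong":-.0375,"bat_hex":-.1125}
E
```

```text
bottle scene 0.8 [ 409  114   30   50 1083]
bottle side 0.61 [ 330  281   46   77 2777]
bottle [0.4718 0.2312 0.03  ] [ 0.4  0.   0.2  0.6 -0.3 -0.1]
jar scene 0.64 [373 131  29  40 909]
jar side 0.69 [ 347  250   41   54 1480]
jar [0.4652 0.1575 0.0278] [-0.4  0.  -0.2 -0.8  0.4  0.2]
figure scene 0.76 [294 136  25  53 912]
figure side 0.77 [371 166  22  44 671]
figure [ 0.4624 -0.0004  0.0287] [-0.7  0.6  0.  -4.9  3.6  0. ]
beaker side 0.94 [ 354  201   38   55 1713]
beaker [0.4695 0.0781 0.0262] [-0. -0.  0.]
scene [([398, 204, 58, 35, 1118], [426.4, 221.2]), ([358, 217, 60, 38, 1289], [387.3, 235.5]), ([315, 230, 62, 43, 1497], [344.6, 251.0]), ([267, 245, 64, 48, 1749], [297.6, 268.2])]
side [([259, 166, 45, 23, 830], [281.4, 176.8]), ([248, 190, 49, 27, 1053], [272.7, 202.9]), ([235, 218, 54, 33, 1367], [262.5, 233.6]), ([219, 251, 61, 42, 1830], [250.1, 270.4])]
firing floor [0.6374 0.0296 0.0178 0.0899] [-0.1  0.2 -0.1  0.1  0.1 -0.   0.4 -0.2  0.1 -0.4 -0.  -0.1  0.   0.1
  0.1  0.2]
[[ 0.6273  0.1416  0.0178]
 [ 0.634   0.0669  0.0178]
 [ 0.6408 -0.0078  0.0178]
 [ 0.6475 -0.0825  0.0178]]
```

The rows are not in the units I measure in: shifts go in shares of 0.8 m and turns go in shares of 180 degrees. I convert before sending: -0.24 m / 0.8 = -0.3, -0.21 m / 0.8 = -0.2625, 48 degrees / 180 = 0.2667.

play_rows(motion=[[[-0.0375,-0.0275,0,0,0,0.0333],[-0.075,-0.055,0,0,0,0.0667],[-0.1125,-0.0825,0,0,0,0.1],[-0.15,-0.11,0,0,0,0.1333],[-0.1875,-0.1375,0,0,0,0.1667],[-0.225,-0.165,0,0,0,0.2],[-0.2625,-0.1925,0,0,0,0.2333],[-0.3,-0.22,0,0,0,0.2667]]], fingers=0.087)

```text
time_s: 4.42
position: [0.3459, 0.3729, 0.2398]
tcp_rot: [[-0.457, 0.89, 0.001], [0.89, 0.457, 0.0], [0.0, 0.001, -1.0]]
force: [1.2, -0.5, -0.3]
opening: 0.999
grasp_force: 0.0
```

```bash
cat > go.py <<'E'
from h import *
import sys
from scipy.spatial.transform import Rotation as Ro
def plan(tgt):
    s=bot.read_state();R=np.array(s["tcp_rot"]);p=np.array(s["position"])
    G=np.array([[0,1,0],[1,0,0],[0,0,-1.]])
    print("t",round(s["time_s"],2),"tcp",p.round(4),"open",round(s["opening"],3),"F",np.round(s["force"],1),"gf",round(s["grasp_force"],1))
    print("shift",(R.T@(np.array(tgt)-p)).round(4),"turn",Ro.from_matrix(R.T@G).as_rotvec(degrees=True).round(2))
if __name__=="__main__": plan([float(a) for a in sys.argv[1:4]])
E
python3 go.py .4718 .2312 .25
```

```text
t 4.42 tcp [0.3459 0.3729 0.2398] open 0.999 F [ 1.2 -0.5 -0.3] gf 0.0
shift [-0.1836  0.0472 -0.0102] turn [ 4.000e-02 -1.000e-02  2.718e+01]
```

To row units: -0.184 m / 0.8 = -0.23, -0.15 m / 0.8 = -0.1875, 27.2 degrees / 180 = 0.1511.

play_rows(motion=[[[-0.05,0.0125,-0.0025,0,0,0.0333],[-0.1,0.025,-0.0063,0,0,0.0667],[-0.15,0.0375,-0.01,0,0,0.1],[-0.1875,0.05,-0.0125,0,0,0.1278],[-0.23,0.0588,-0.0125,0,0,0.1511],[-0.23,0.0588,-0.0125,0,0,0.1511],[-0.23,0.0588,-0.0125,0,0,0.1511]]])

```text
time_s: 5.0
position: [0.4729, 0.2313, 0.2496]
tcp_rot: [[-0.001, 1.0, 0.0], [1.0, 0.001, 0.0], [0.0, 0.0, -1.0]]
force: [-0.2, 0.2, -0.6]
opening: 0.995
grasp_force: 0.0
```

```bash
cat > w.py <<'E'
from go import *
np.set_printoptions(precision=4,suppress=True)
# wrist view: fit x,y,z of each named piece from the mask (z weakly held near the prior); combined with fixed cams optional
def wfit(ks,prior,f=None):
    c=snap("wrist",f)
    for k in ks:
        o=finder.outline_of("wrist",k)
        if not o: print(k,"none"); continue
        m=o[0]["pixels"].astype(np.uint8); nn,l,st,_=cv2.connectedComponentsWithStats(m); j=1+st[1:,4].argmax(); x,y,w,h=st[j][:4]
        ob=np.array([x,x+w,y,y+h])-.5; use=np.array([x>1,x+w<639,y>1,y+h<399])
        P=pts(k)
        def g(p):
            u=projs(c,P+p); return ((np.array([u[:,0].min(),u[:,0].max(),u[:,1].min(),u[:,1].max()])-ob)*use)
        r=least_squares(lambda p:np.r_[g(p),(p[2]-prior)*500],[.47,.1,prior],loss="soft_l1",diff_step=1e-4)
        print(k,round(o[0]["confidence"],2),r.x,g(r.x).round(1),ob)
E
python3 - <<'E'
from w import *
plan([.4718,.2312,.25]); wfit(["bottle","jar","beaker","figure"],.03,"w1")
E
```

```text
t 5.0 tcp [0.4729 0.2313 0.2496] open 0.995 F [-0.2  0.2 -0.6] gf 0.0
shift [-0.0001 -0.0011 -0.0004] turn [ 0.02 -0.02  0.07]
bottle 0.58 [0.4733 0.2319 0.0297] [-0.3  0.3 -0.3  0.3] [302.5 346.5 155.5 205.5]
jar 0.69 [0.4668 0.1573 0.0299] [ 0.4 -0.4 -0.5  0.5] [297.5 340.5 211.5 261.5]
beaker 0.83 [0.4698 0.0783 0.0293] [  0.1  -0.1 -40.    2.7] [300.5 342.5 304.5 325.5]
figure none
```

View pics/w1.png

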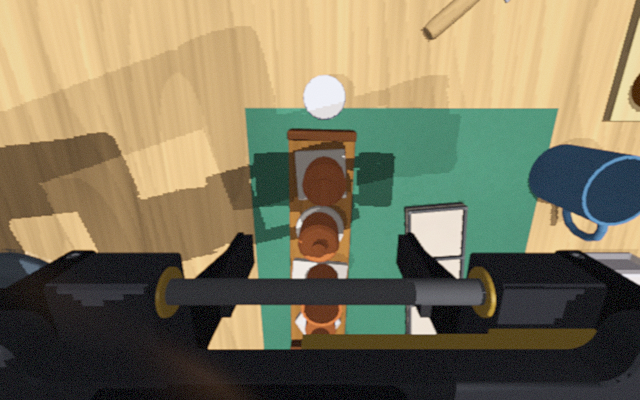

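The wrist view shows bottle (324,180), jar (319,237) and beaker (321,295) in line between the open fingers. Positions agree with the fixed cameras within 2 mm.

To row units: 0.175 m / 0.8 = 0.2188, 0.16 m / 0.8 = 0.2.

play_rows(motion=[[[0,0,0.0313,0,0,0],[0,0,0.0688,0,0,0],[0,0,0.1063,0,0,0],[0,0,0.1438,0,0,0],[0,0,0.175,0,0,0],[0,0,0.2,0,0,0],[0,0,0.2188,0,0,0],[0,0,0.2188,0,0,0]]])

```text
time_s: 5.92
position: [0.4689, 0.2332, 0.0719]
tcp_rot: [[-0.007, 1.0, -0.006], [1.0, 0.007, -0.002], [-0.001, -0.006, -1.0]]
force: [-0.3, -0.0, 0.6]
opening: 0.999
grasp_force: 0.0
```

play_rows(motion=[[[0,0,0,0,0,0],[0,0,0,0,0,0],[0,0,0,0,0,0],[0,0,0,0,0,0],[0,0,0,0,0,0],[0,0,0,0,0,0],[0,0,0,0,0,0],[0,0,0,0,0,0]]], fingers=0.03)

```text
time_s: 6.58
position: [0.4717, 0.2328, 0.075]
tcp_rot: [[-0.004, 1.0, 0.001], [1.0, 0.004, 0.0], [0.0, 0.001, -1.0]]
force: [-0.4, 0.9, 3.5]
opening: 0.54
grasp_force: 30.0
```

```bash
python3 go.py .6475 -.0825 .16
```

```text
t 6.58 tcp [0.4717 0.2328 0.075 ] open 0.54 F [-0.4  0.9  3.5] gf 30.0
shift [-0.316   0.1744 -0.085 ] turn [ 0.04 -0.01  0.26]
```

To row units: -0.085 m / 0.8 = -0.1063, -0.08 m / 0.8 = -0.1.

play_rows(motion=[[[0,0,-0.0063,0,0,0],[0,0,-0.0188,0,0,0],[0,0,-0.0375,0,0,0],[0,0,-0.06,0,0,0],[0,0,-0.0825,0,0,0],[0,0,-0.1,0,0,0],[0,0,-0.1063,0,0,0]]])

```text
time_s: 7.17
position: [0.4726, 0.2331, 0.1621]
tcp_rot: [[-0.005, 1.0, 0.004], [1.0, 0.005, 0.001], [0.001, 0.004, -1.0]]
force: [0.3, 0.2, -1.7]
opening: 0.544
grasp_force: 30.0
```

To row units: -0.158 m / 0.8 = -0.1975, 0.005 m / 0.8 = 0.0063.

play_rows(motion=[[[-0.0125,0.0063,0,0,0,0],[-0.0375,0.0188,0,0,0,0],[-0.0625,0.0338,0,0,0,0],[-0.09,0.05,0,0,0,0],[-0.1175,0.065,0,0,0,0],[-0.145,0.08,0,0,0,0],[-0.1725,0.095,0,0,0,0],[-0.1975,0.1088,0,0,0,0]]])

```text
time_s: 7.83
position: [0.5593, 0.0729, 0.1584]
tcp_rot: [[-0.004, 1.0, -0.002], [1.0, 0.004, -0.0], [-0.0, -0.002, -1.0]]
force: [0.0, -0.1, -1.3]
opening: 0.544
grasp_force: 30.0
```

To row units: -0.158 m / 0.8 = -0.1975, -0.15 m / 0.8 = -0.1875.

play_rows(motion=[[[-0.0275,0.015,0,0,0,0],[-0.055,0.03,0,0,0,0],[-0.0825,0.045,0,0,0,0],[-0.1125,0.0625,0,0,0,0],[-0.1425,0.0788,0,0,0,0],[-0.17,0.0938,0,0,0,0],[-0.1875,0.1038,0,0,0,0],[-0.1975,0.1088,0,0,0,0]]])

```text
time_s: 8.5
position: [0.6475, -0.0858, 0.1581]
tcp_rot: [[-0.002, 1.0, -0.001], [1.0, 0.002, -0.001], [-0.001, -0.001, -1.0]]
force: [-0.0, 0.6, -2.0]
opening: 0.54
grasp_force: 30.0
```

play_rows(motion=[[[0,0,0,0,0,0],[0,0,0,0,0,0],[0,0,0,0,0,0],[0,0,0,0,0,0]]])

```text
time_s: 8.83
position: [0.646, -0.0811, 0.1592]
tcp_rot: [[-0.006, 1.0, -0.002], [1.0, 0.006, 0.001], [0.001, -0.002, -1.0]]
force: [-0.4, 0.8, -1.1]
opening: 0.541
grasp_force: 30.0
```

Run:
```python
from go import *
plan([.6475,-.0825,.0625])
c=snap("scene","s2");d=snap("wrist","w2")
C={n:snap(n) for n in("scene","side")}
P=pts("bottle");ob={}
for n in C:
    o=finder.outline_of(n,"bottle")
    if o:
        u=np.argwhere(o[0]["pixels"]); ob[n]=np.r_[u[:,1].min()-.5,u[:,1].max()+.5,u[:,0].min()-.5,u[:,0].max()+.5]; print(n,ob[n],o[0]["confidence"])
E=lambda u:np.r_[u[:,0].min(),u[:,0].max(),u[:,1].min(),u[:,1].max()]
w=[1,1,0,1]
f=lambda p:np.concatenate([(E(projs(C[n],P+p))-ob[n])*w for n in ob])
r=least_squares(f,[.65,-.08,.115],loss="soft_l1",diff_step=1e-4);print(r.x,f(r.x).round(1))
```

```text
t 8.83 tcp [ 0.646  -0.0811  0.1592] open 0.541 F [-0.4  0.8 -1.1] gf 30.0
shift [-0.0015  0.0017  0.0967] turn [-0.09 -0.05  0.33]
scene [273.5 312.5 168.5 222.5] 0.74
side [258.5 290.5  76.5 135.5] 0.97
[ 0.64791893 -0.0824253   0.11638192] [-0.5  2.2 -0.   0.4  0.4  0.3 -0.  -0.5]
```

View pics/s2.png

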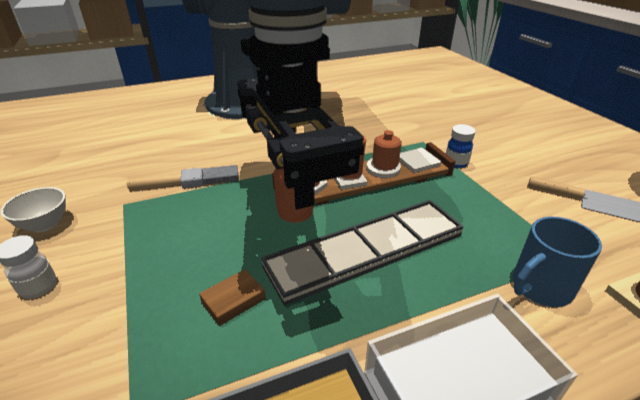

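Bottle is held upright, seen at (293,196) over its right-end bay, and the cameras put its centre within 1 mm of the bay's. Lowering it.

To row units: 0.098 m / 0.8 = 0.1225, 0.05 m / 0.8 = 0.0625.

play_rows(motion=[[[0,0,0.0125,0,0,0],[0,0,0.0375,0,0,0],[0,0,0.0625,0,0,0],[0,0,0.085,0,0,0],[0,0,0.1025,0,0,0],[0,0,0.115,0,0,0],[0,0,0.1213,0,0,0],[0,0,0.1225,0,0,0]]])

```text
time_s: 9.8
position: [0.6466, -0.0823, 0.0611]
tcp_rot: [[-0.005, 1.0, -0.001], [1.0, 0.005, 0.0], [0.0, -0.001, -1.0]]
force: [0.2, -0.6, -0.5]
opening: 0.541
grasp_force: 30.0
```

play_rows(motion=[[[0,0,0,0,0,0],[0,0,0,0,0,0],[0,0,0,0,0,0],[0,0,0,0,0,0]]])

```text
time_s: 10.13
position: [0.6473, -0.0826, 0.062]
tcp_rot: [[-0.005, 1.0, 0.001], [1.0, 0.005, -0.0], [-0.0, 0.001, -1.0]]
force: [0.2, -0.0, -1.4]
opening: 0.542
grasp_force: 30.0
```

play_rows(motion=[[[0,0,0,0,0,0],[0,0,0,0,0,0],[0,0,0,0,0,0],[0,0,0,0,0,0],[0,0,0,0,0,0],[0,0,0,0,0,0]]], fingers=0.08)

```text
time_s: 10.63
position: [0.6471, -0.0825, 0.0617]
tcp_rot: [[-0.004, 1.0, 0.0], [1.0, 0.004, -0.0], [-0.0, 0.0, -1.0]]
force: [-0.2, -0.3, 0.5]
opening: 0.882
grasp_force: 0.0
```

To row units: -0.17 m / 0.8 = -0.2125, -0.145 m / 0.8 = -0.1813.

play_rows(motion=[[[0,0,-0.0125,0,0,0],[0,0,-0.0375,0,0,0],[0,0,-0.0688,0,0,0],[0,0,-0.1063,0,0,0],[0,0,-0.1438,0,0,0],[0,0,-0.1813,0,0,0],[0,0,-0.2125,0,0,0],[0,0,-0.2125,0,0,0]]], fingers=0.087)

```text
time_s: 11.3
position: [0.6504, -0.0834, 0.2391]
tcp_rot: [[-0.005, 1.0, 0.013], [1.0, 0.005, -0.004], [-0.004, 0.013, -1.0]]
force: [1.2, 0.2, -0.5]
opening: 0.994
grasp_force: 0.0
```

```bash
cat > ck.py <<'E'
from go import *
def check(k,use=("scene","side")):
    C={n:snap(n) for n in use}; P=pts(k);ob={}
    for n in C:
        o=finder.outline_of(n,k)
        if o:
            m=o[0]["pixels"].astype(np.uint8); nn,l,st,_=cv2.connectedComponentsWithStats(m); x,y,w,h=st[1+st[1:,4].argmax()][:4]
            ob[n]=np.r_[x,x+w,y,y+h]-.5
    E=lambda u:np.r_[u[:,0].min(),u[:,0].max(),u[:,1].min(),u[:,1].max()]
    f=lambda p:np.concatenate([E(projs(C[n],P+p))-ob[n] for n in ob])
    r=least_squares(f,[.6,.05,.03],loss="soft_l1",diff_step=1e-4);print(k,r.x.round(4),f(r.x).round(1))
if __name__=="__main__":
    plan([float(a) for a in sys.argv[1:4]])
    for k in sys.argv[4:]: check(k)
E
python3 ck.py .4662 .1574 .2 bottle jar beaker figure
```

```text
t 11.3 tcp [ 0.6504 -0.0834  0.2391] open 0.994 F [ 1.2  0.2 -0.5] gf 0.0
shift [ 0.2418 -0.1836  0.0358] turn [0.72 0.22 0.27]
bottle [ 0.6466 -0.0828  0.0154] [ 0.2  0.1 -0.6  1.1  0.2  0.3  0.5 -1.2]
jar [0.4658 0.1566 0.028 ] [ 0.3  0.8 -0.1  1.5  0.9  0.  -0.5 -0. ]
beaker [0.4518 0.0896 0.02  ] [  0.3  -0.4   1.   -0.5 -18.4   2.5 -29.7   1.7]
figure [ 0.4656 -0.0013  0.0302] [ -0.6  -0.2 -25.9   0.7  -6.8   0.7  -0.4   9.2]
```

To row units: 0.24 m / 0.8 = 0.3, -0.181 m / 0.8 = -0.2263.

play_rows(motion=[[[0.0375,-0.0281,0,0,0,0],[0.075,-0.0563,0,0,0,0],[0.1125,-0.085,0,0,0,0],[0.15,-0.1125,0,0,0,0],[0.1875,-0.1413,0,0,0,0],[0.225,-0.17,0,0,0,0],[0.2625,-0.1975,0,0,0,0],[0.3,-0.2263,0,0,0,0]]])

```text
time_s: 12.77
position: [0.464, 0.1579, 0.2319]
tcp_rot: [[-0.004, 1.0, 0.001], [1.0, 0.004, 0.0], [0.0, 0.001, -1.0]]
force: [-0.4, 0.4, -0.1]
opening: 0.999
grasp_force: 0.0
```

play_rows(motion=[[[0,0,0,0,0,0],[0,0,0,0,0,0],[0,0,0,0,0,0],[0,0,0,0,0,0]]])

```text
time_s: 13.1
position: [0.4663, 0.156, 0.2318]
tcp_rot: [[-0.003, 1.0, 0.002], [1.0, 0.003, -0.0], [-0.0, 0.002, -1.0]]
force: [-0.4, -0.4, 0.1]
opening: 1.001
grasp_force: 0.0
```

Run:
```python
from w import *
plan([.4662,.1574,.060]); wfit(["jar","beaker","figure"],.03,"w3")
```

```text
t 13.1 tcp [0.4663 0.156  0.2318] open 1.001 F [-0.4 -0.4  0.1] gf 0.0
shift [ 0.0014 -0.0004  0.1718] turn [0.1  0.01 0.2 ]
jar 0.71 [0.4663 0.1574 0.0299] [-0.3  0.3  0.2 -0.2] [300.5 347.5 155.5 208.5]
beaker 0.8 [0.4697 0.0836 0.0291] [-0.1  0.1 -2.3  1.7] [303.5 350.5 217.5 277.5]
figure 0.7 [0.4675 0.0038 0.0284] [ -4.2   4.4 -34.8   2.3] [311.5 337.5 304.5 333.5]
```

play_rows(motion=[[[0.0013,0,0.0313,0,0,0],[0.0013,0,0.0688,0,0,0],[0.0013,0,0.1063,0,0,0],[0.0013,0,0.14,0,0,0],[0.0013,0,0.1713,0,0,0],[0.0013,0,0.1963,0,0,0],[0.0013,0,0.2125,0,0,0],[0.0013,0,0.215,0,0,0]]])

```text
time_s: 13.97
position: [0.4639, 0.1569, 0.0571]
tcp_rot: [[-0.003, 1.0, -0.005], [1.0, 0.003, -0.001], [-0.0, -0.005, -1.0]]
force: [-0.7, 0.0, 0.5]
opening: 0.998
grasp_force: 0.0
```

play_rows(motion=[[[0,0,0,0,0,0],[0,0,0,0,0,0],[0,0,0,0,0,0],[0,0,0,0,0,0],[0,0,0,0,0,0],[0,0,0,0,0,0],[0,0,0,0,0,0],[0,0,0,0,0,0]]], fingers=0.03)

```text
time_s: 14.63
position: [0.4651, 0.1578, 0.0601]
tcp_rot: [[-0.005, 1.0, 0.001], [1.0, 0.005, 0.0], [0.0, 0.001, -1.0]]
force: [-0.7, -0.5, 5.3]
opening: 0.563
grasp_force: 30.0
```

```bash
python3 go.py .6408 -.0078 .15
```

```text
t 14.63 tcp [0.4651 0.1578 0.0601] open 0.563 F [-0.7 -0.5  5.3] gf 30.0
shift [-0.1664  0.175  -0.0898] turn [ 0.04 -0.    0.26]
```

play_rows(motion=[[[0,0,-0.0063,0,0,0],[0,0,-0.0188,0,0,0],[0,0,-0.0375,0,0,0],[0,0,-0.06,0,0,0],[0,0,-0.0825,0,0,0],[0,0,-0.1025,0,0,0],[0,0,-0.1125,0,0,0]]])

```text
time_s: 15.22
position: [0.4656, 0.1579, 0.1518]
tcp_rot: [[-0.005, 1.0, 0.003], [1.0, 0.005, 0.0], [0.0, 0.003, -1.0]]
force: [0.0, -0.9, -1.5]
opening: 0.565
grasp_force: 30.0
```

To row units: 0.175 m / 0.8 = 0.2188, -0.166 m / 0.8 = -0.2075.

play_rows(motion=[[[-0.01,0.01,0,0,0,0],[-0.0313,0.0325,0,0,0,0],[-0.06,0.0625,0,0,0,0],[-0.0913,0.0963,0,0,0,0],[-0.1225,0.1288,0,0,0,0],[-0.1538,0.1625,0,0,0,0],[-0.185,0.195,0,0,0,0],[-0.2075,0.2188,0,0,0,0]]])

```text
time_s: 15.88
position: [0.643, -0.0111, 0.1484]
tcp_rot: [[-0.003, 1.0, 0.001], [1.0, 0.003, -0.001], [-0.001, 0.001, -1.0]]
force: [0.8, 0.0, -2.7]
opening: 0.563
grasp_force: 30.0
```

play_rows(motion=[[[0,0,0,0,0,0],[0,0,0,0,0,0],[0,0,0,0,0,0],[0,0,0,0,0,0]]])

```text
time_s: 16.22
position: [0.639, -0.0068, 0.1485]
tcp_rot: [[-0.005, 1.0, -0.003], [1.0, 0.005, 0.001], [0.001, -0.003, -1.0]]
force: [-1.0, 0.6, -2.0]
opening: 0.564
grasp_force: 30.0
```

```bash
python3 ck.py .6408 -.0078 .0475 jar
```

```text
t 16.22 tcp [ 0.639  -0.0068  0.1485] open 0.564 F [-1.   0.6 -2. ] gf 30.0
shift [-0.0011  0.0021  0.101 ] turn [-0.19 -0.04  0.29]
jar [ 0.645  -0.0191  0.1123] [-6.8 10.9 -3.  10.1 -0.2  0.5  0.1  0.1]
```

To row units: 0.102 m / 0.8 = 0.1275, 0.03 m / 0.8 = 0.0375.

play_rows(motion=[[[0,0,0.0125,0,0,0],[0,0,0.0375,0,0,0],[0,0,0.065,0,0,0],[0,0,0.0888,0,0,0],[0,0,0.1063,0,0,0],[0,0,0.1188,0,0,0],[0,0,0.125,0,0,0],[0,0,0.1275,0,0,0]]])

```text
time_s: 17.08
position: [0.6401, -0.0073, 0.0465]
tcp_rot: [[-0.005, 1.0, -0.001], [1.0, 0.005, 0.0], [0.0, -0.001, -1.0]]
force: [-0.4, -0.7, -1.9]
opening: 0.564
grasp_force: 30.0
```

play_rows(motion=[[[0,0,0,0,0,0],[0,0,0,0,0,0],[0,0,0,0,0,0],[0,0,0,0,0,0]]])

```text
time_s: 17.42
position: [0.6413, -0.0076, 0.0485]
tcp_rot: [[-0.005, 1.0, 0.002], [1.0, 0.005, -0.0], [-0.0, 0.002, -1.0]]
force: [0.6, 0.9, -0.6]
opening: 0.569
grasp_force: 30.0
```

play_rows(motion=[[[0,0,0,0,0,0],[0,0,0,0,0,0],[0,0,0,0,0,0],[0,0,0,0,0,0],[0,0,0,0,0,0],[0,0,0,0,0,0]]], fingers=0.08)

```text
time_s: 17.92
position: [0.6407, -0.0075, 0.0477]
tcp_rot: [[-0.005, 1.0, 0.0], [1.0, 0.005, -0.0], [-0.0, 0.0, -1.0]]
force: [-1.0, -0.1, -1.1]
opening: 0.89
grasp_force: 0.0
```

To row units: -0.182 m / 0.8 = -0.2275, -0.175 m / 0.8 = -0.2188.

play_rows(motion=[[[0,0,-0.0125,0,0,0],[0,0,-0.0375,0,0,0],[0,0,-0.0688,0,0,0],[0,0,-0.1063,0,0,0],[0,0,-0.1438,0,0,0],[0,0,-0.1813,0,0,0],[0,0,-0.2188,0,0,0],[0,0,-0.2275,0,0,0]]], fingers=0.087)

```text
time_s: 18.58
position: [0.6435, -0.0079, 0.2362]
tcp_rot: [[-0.005, 1.0, 0.011], [1.0, 0.005, -0.002], [-0.002, 0.011, -1.0]]
force: [1.1, 0.5, 0.8]
opening: 0.998
grasp_force: 0.0
```

```bash
python3 ck.py .4697 .0785 .23 bottle jar beaker figure
```

```text
t 18.58 tcp [ 0.6435 -0.0079  0.2362] open 0.998 F [1.1 0.5 0.8] gf 0.0
shift [ 0.0872 -0.1735  0.0041] turn [0.62 0.11 0.27]
bottle [ 0.6478 -0.0834  0.0179] [-0.1  0.  -0.4  0.6 -0.5  0.7 -1.   1.4]
jar [ 0.6418 -0.0079  0.0152] [ 0.3 -0.3 -0.5  0.5 -0.5  0.5 -0.4  0.5]
beaker [0.4687 0.0819 0.0297] [-0.6  2.6 -0.2  0.6  1.2 -0.5 -0.2 -0. ]
figure [ 0.4657 -0.0005  0.0308] [-0.1 -0.7 -1.3  0.4 -5.9  0.6 -0.4 10.3]
```

play_rows(motion=[[[0.0125,-0.025,0,0,0,0],[0.0288,-0.0563,0,0,0,0],[0.0463,-0.09,0,0,0,0],[0.065,-0.125,0,0,0,0],[0.0813,-0.1575,0,0,0,0],[0.0963,-0.1875,0,0,0,0],[0.1063,-0.2063,0,0,0,0],[0.1106,-0.2144,0,0,0,0]]])

```text
time_s: 20.05
position: [0.4658, 0.0814, 0.2296]
tcp_rot: [[-0.006, 1.0, -0.002], [1.0, 0.006, 0.0], [0.0, -0.002, -1.0]]
force: [0.6, -0.4, 0.7]
opening: 1.004
grasp_force: 0.0
```

play_rows(motion=[[[0,0,0,0,0,0],[0,0,0,0,0,0],[0,0,0,0,0,0],[0,0,0,0,0,0]]])

```text
time_s: 20.38
position: [0.4704, 0.0796, 0.2296]
tcp_rot: [[-0.004, 1.0, 0.001], [1.0, 0.004, -0.0], [-0.0, 0.001, -1.0]]
force: [-0.5, -0.4, -1.0]
opening: 0.997
grasp_force: 0.0
```

Run:
```python
from w import *
plan([.4692,.081,.072]); wfit(["beaker","figure"],.03,"w4")
```

```text
t 20.38 tcp [0.4704 0.0796 0.2296] open 0.997 F [-0.5 -0.4 -1. ] gf 0.0
shift [ 0.0014 -0.0014  0.1576] turn [0.09 0.01 0.21]
beaker 0.94 [0.4699 0.0825 0.0292] [-0.7  0.7 -0.5  0.5] [298.5 348.5 156.5 214.5]
figure 0.69 [0.4675 0.0009 0.029 ] [-0.5  0.5 -2.8  1.5] [303.5 339.5 222.5 277.5]
```

View pics/w4.png

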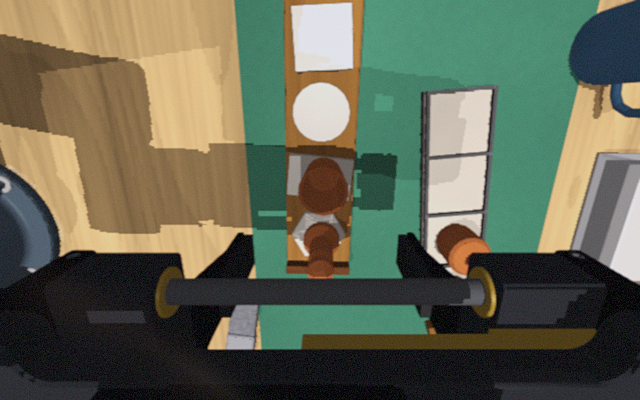

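The wrist view shows the beaker (323,185) centred between the fingers, the figure behind it (320,250), and the jar standing in its bay (462,248).

To row units: 0.158 m / 0.8 = 0.1975, 0.0015 m / 0.8 = 0.0019.

play_rows(motion=[[[0.0019,0,0.0313,0,0,0],[0.0019,0,0.0625,0,0,0],[0.0019,0,0.0975,0,0,0],[0.0019,0,0.1313,0,0,0],[0.0019,0,0.1588,0,0,0],[0.0019,0,0.1813,0,0,0],[0.0019,0,0.195,0,0,0],[0.0019,0,0.1975,0,0,0]]])

```text
time_s: 21.2
position: [0.4679, 0.0815, 0.0694]
tcp_rot: [[-0.004, 1.0, -0.004], [1.0, 0.004, 0.0], [0.0, -0.004, -1.0]]
force: [0.2, -0.8, 0.7]
opening: 1.002
grasp_force: 0.0
```

play_rows(motion=[[[0,0,0,0,0,0],[0,0,0,0,0,0],[0,0,0,0,0,0],[0,0,0,0,0,0],[0,0,0,0,0,0],[0,0,0,0,0,0],[0,0,0,0,0,0],[0,0,0,0,0,0]]], fingers=0.03)

```text
time_s: 21.87
position: [0.4689, 0.0817, 0.0719]
tcp_rot: [[-0.005, 1.0, 0.001], [1.0, 0.005, -0.0], [-0.0, 0.001, -1.0]]
force: [-0.9, -1.2, 3.0]
opening: 0.553
grasp_force: 30.0
```

```bash
python3 go.py .634 .0669 .162
```

```text
t 21.87 tcp [0.4689 0.0817 0.0719] open 0.553 F [-0.9 -1.2  3. ] gf 30.0
shift [-0.0156  0.1651 -0.0899] turn [0.04 0.   0.26]
```

To row units: -0.09 m / 0.8 = -0.1125, -0.005 m / 0.8 = -0.0063.

play_rows(motion=[[[0,0,-0.0063,0,0,0],[0,0,-0.0188,0,0,0],[0,0,-0.0375,0,0,0],[0,0,-0.06,0,0,0],[0,0,-0.0825,0,0,0],[0,0,-0.1025,0,0,0],[0,0,-0.1125,0,0,0]]])

```text
time_s: 22.45
position: [0.4693, 0.0818, 0.1633]
tcp_rot: [[-0.005, 1.0, 0.002], [1.0, 0.005, -0.0], [-0.0, 0.002, -1.0]]
force: [1.1, -0.4, -2.1]
opening: 0.546
grasp_force: 30.0
```

To row units: 0.165 m / 0.8 = 0.2063, -0.002 m / 0.8 = -0.0025.

play_rows(motion=[[[0,0.01,0,0,0,0],[-0.0025,0.0325,0,0,0,0],[-0.005,0.0625,0,0,0,0],[-0.0088,0.0938,0,0,0,0],[-0.0113,0.125,0,0,0,0],[-0.015,0.1563,0,0,0,0],[-0.0175,0.185,0,0,0,0],[-0.0188,0.2063,0,0,0,0]]])

```text
time_s: 23.12
position: [0.636, 0.067, 0.1599]
tcp_rot: [[-0.004, 1.0, -0.0], [1.0, 0.004, -0.0], [-0.0, -0.0, -1.0]]
force: [0.3, -0.2, -1.2]
opening: 0.546
grasp_force: 30.0
```

play_rows(motion=[[[0,0,0,0,0,0],[0,0,0,0,0,0],[0,0,0,0,0,0],[0,0,0,0,0,0],[0,0,0,0,0,0]]])

```text
time_s: 23.53
position: [0.6325, 0.0677, 0.1612]
tcp_rot: [[-0.005, 1.0, -0.002], [1.0, 0.005, 0.0], [0.0, -0.002, -1.0]]
force: [-0.0, -0.1, -0.7]
opening: 0.552
grasp_force: 30.0
```

```bash
python3 ck.py .634 .0669 .0595 beaker
```

```text
t 23.53 tcp [0.6325 0.0677 0.1612] open 0.552 F [-0.  -0.1 -0.7] gf 30.0
shift [-0.0008  0.0017  0.1017] turn [-0.11 -0.01  0.27]
beaker [0.6335 0.066  0.1182] [-1.9  8.1 -1.   2.7  0.   0.4 -0.7  0.7]
```

To row units: 0.102 m / 0.8 = 0.1275, 0.01 m / 0.8 = 0.0125.

play_rows(motion=[[[0,0,0.0125,0,0,0],[0,0,0.0375,0,0,0],[0,0,0.065,0,0,0],[0,0,0.0888,0,0,0],[0,0,0.1063,0,0,0],[0,0,0.1188,0,0,0],[0,0,0.125,0,0,0],[0,0,0.1275,0,0,0]]])

```text
time_s: 24.4
position: [0.6333, 0.0675, 0.0584]
tcp_rot: [[-0.005, 1.0, -0.002], [1.0, 0.005, 0.0], [0.0, -0.002, -1.0]]
force: [-0.4, 0.7, -1.1]
opening: 0.549
grasp_force: 30.0
```

play_rows(motion=[[[0,0,0,0,0,0],[0,0,0,0,0,0],[0,0,0,0,0,0],[0,0,0,0,0,0]]])

```text
time_s: 24.73
position: [0.6345, 0.0674, 0.0605]
tcp_rot: [[-0.004, 1.0, 0.002], [1.0, 0.004, -0.0], [-0.0, 0.002, -1.0]]
force: [0.1, -0.2, -1.5]
opening: 0.549
grasp_force: 30.0
```

play_rows(motion=[[[0,0,0,0,0,0],[0,0,0,0,0,0],[0,0,0,0,0,0],[0,0,0,0,0,0],[0,0,0,0,0,0],[0,0,0,0,0,0]]], fingers=0.08)

```text
time_s: 25.23
position: [0.6339, 0.0674, 0.0597]
tcp_rot: [[-0.005, 1.0, 0.0], [1.0, 0.005, -0.0], [-0.0, 0.0, -1.0]]
force: [0.8, 0.3, -0.3]
opening: 0.885
grasp_force: 0.0
```

play_rows(motion=[[[0,0,-0.0125,0,0,0],[0,0,-0.0375,0,0,0],[0,0,-0.0688,0,0,0],[0,0,-0.1063,0,0,0],[0,0,-0.1438,0,0,0],[0,0,-0.1813,0,0,0],[0,0,-0.2063,0,0,0],[0,0,-0.2125,0,0,0]]], fingers=0.087)

```text
time_s: 25.9
position: [0.6362, 0.0674, 0.2349]
tcp_rot: [[-0.005, 1.0, 0.009], [1.0, 0.005, -0.001], [-0.001, 0.009, -1.0]]
force: [0.5, 0.5, 0.7]
opening: 0.998
grasp_force: 0.0
```

```bash
python3 ck.py .466 0 .23 bottle jar beaker figure
```

```text
t 25.9 tcp [0.6362 0.0674 0.2349] open 0.998 F [0.5 0.5 0.7] gf 0.0
shift [-0.0666 -0.1705  0.0034] turn [0.53 0.03 0.27]
bottle [ 0.6472 -0.0833  0.0175] [-0.1 -0.1 -0.5  0.4 -0.1  0.  -0.7  1.7]
jar [ 0.6419 -0.008   0.0153] [ 0.2 -0.4 -0.4  0.5 -0.5  0.4 -1.5  2.4]
beaker [0.6345 0.0667 0.0165] [ 0.2  0.4 -0.2  0.7  0.4  0.2  0.  -0.4]
figure [ 0.4666 -0.0005  0.0309] [ 0.   0.4 -0.   0.6  0.5 -0.  -0.6  0.1]
```

To row units: -0.167 m / 0.8 = -0.2088, -0.008 m / 0.8 = -0.01.

play_rows(motion=[[[-0.01,-0.025,0,0,0,0],[-0.0225,-0.0563,0,0,0,0],[-0.035,-0.0875,0,0,0,0],[-0.05,-0.125,0,0,0,0],[-0.0625,-0.1563,0,0,0,0],[-0.075,-0.185,0,0,0,0],[-0.0813,-0.2025,0,0,0,0],[-0.0838,-0.2088,0,0,0,0]]])

```text
time_s: 27.37
position: [0.4645, -0.0005, 0.2297]
tcp_rot: [[-0.004, 1.0, -0.002], [1.0, 0.004, 0.0], [0.0, -0.002, -1.0]]
force: [-0.8, 0.4, 0.3]
opening: 0.999
grasp_force: 0.0
```

play_rows(motion=[[[0,0,0,0,0,0],[0,0,0,0,0,0],[0,0,0,0,0,0],[0,0,0,0,0,0],[0,0,0,0,0,0]]])

```text
time_s: 27.78
position: [0.468, -0.0001, 0.2295]
tcp_rot: [[-0.005, 1.0, 0.001], [1.0, 0.005, -0.0], [-0.0, 0.001, -1.0]]
force: [0.4, 0.6, -0.3]
opening: 0.999
grasp_force: 0.0
```

Run:
```python
from w import *
plan([.4666,-.0005,.070]); wfit(["figure"],.03)
```

```text
t 27.78 tcp [ 0.468  -0.0001  0.2295] open 0.999 F [ 0.4  0.6 -0.3] gf 0.0
shift [-0.0004 -0.0015  0.1595] turn [0.03 0.01 0.29]
figure 0.93 [ 0.4672 -0.0016  0.03  ] [-0.8  0.8  0.5 -0.4] [304.5 342.5 158.5 210.5]
```

To row units: 0.16 m / 0.8 = 0.2, -0.001 m / 0.8 = -0.0013.

play_rows(motion=[[[-0.0013,0,0.0313,0,0,0],[-0.0013,0,0.0625,0,0,0],[-0.0013,0,0.0975,0,0,0],[-0.0013,0,0.1313,0,0,0],[-0.0013,0,0.1588,0,0,0],[-0.0013,0,0.1813,0,0,0],[-0.0013,0,0.1963,0,0,0],[-0.0013,0,0.2,0,0,0]]])

```text
time_s: 28.55
position: [0.4663, -0.001, 0.0675]
tcp_rot: [[-0.005, 1.0, -0.004], [1.0, 0.005, 0.001], [0.001, -0.004, -1.0]]
force: [0.0, -0.9, -0.6]
opening: 1.002
grasp_force: 0.0
```

play_rows(motion=[[[0,0,0,0,0,0],[0,0,0,0,0,0],[0,0,0,0,0,0],[0,0,0,0,0,0],[0,0,0,0,0,0],[0,0,0,0,0,0],[0,0,0,0,0,0],[0,0,0,0,0,0]]], fingers=0.015)

```text
time_s: 29.22
position: [0.4673, -0.0013, 0.0698]
tcp_rot: [[-0.005, 1.0, 0.001], [1.0, 0.005, -0.0], [-0.0, 0.001, -1.0]]
force: [-1.0, 0.5, -0.2]
opening: 0.478
grasp_force: 0.0
```

play_rows(motion=[[[0,0,0,0,0,0],[0,0,0,0,0,0],[0,0,0,0,0,0],[0,0,0,0,0,0]]])

```text
time_s: 29.55
position: [0.4669, -0.0012, 0.0696]
tcp_rot: [[-0.005, 1.0, -0.0], [1.0, 0.005, 0.0], [0.0, -0.0, -1.0]]
force: [-1.0, -1.2, 1.5]
opening: 0.309
grasp_force: 29.2
```

```bash
python3 go.py .6273 .1416 .17
```

```text
t 29.55 tcp [ 0.4669 -0.0012  0.0696] open 0.309 F [-1.  -1.2  1.5] gf 29.2
shift [ 0.1421  0.161  -0.1005] turn [-0.02 -0.    0.26]
```

To row units: -0.1 m / 0.8 = -0.125, -0.005 m / 0.8 = -0.0063.

play_rows(motion=[[[0,0,-0.0063,0,0,0],[0,0,-0.0188,0,0,0],[0,0,-0.04,0,0,0],[0,0,-0.065,0,0,0],[0,0,-0.09,0,0,0],[0,0,-0.1125,0,0,0],[0,0,-0.125,0,0,0]]])

```text
time_s: 30.13
position: [0.4678, -0.0014, 0.1716]
tcp_rot: [[-0.005, 1.0, 0.003], [1.0, 0.005, -0.001], [-0.001, 0.003, -1.0]]
force: [-0.5, -0.3, -1.2]
opening: 0.312
grasp_force: 29.1
```

To row units: 0.161 m / 0.8 = 0.2013, 0.147 m / 0.8 = 0.1838.

play_rows(motion=[[[0.01,0.0113,0,0,0,0],[0.0288,0.0325,0,0,0,0],[0.0538,0.0613,0,0,0,0],[0.0813,0.0925,0,0,0,0],[0.11,0.125,0,0,0,0],[0.1375,0.1563,0,0,0,0],[0.1625,0.1838,0,0,0,0],[0.1775,0.2013,0,0,0,0]]])

```text
time_s: 30.8
position: [0.6297, 0.1447, 0.1684]
tcp_rot: [[-0.006, 1.0, 0.001], [1.0, 0.006, 0.001], [0.001, 0.001, -1.0]]
force: [0.9, 0.0, -1.5]
opening: 0.311
grasp_force: 29.1
```

play_rows(motion=[[[0,0,0,0,0,0],[0,0,0,0,0,0],[0,0,0,0,0,0],[0,0,0,0,0,0],[0,0,0,0,0,0],[0,0,0,0,0,0]]])

```text
time_s: 31.3
position: [0.6269, 0.1407, 0.1696]
tcp_rot: [[-0.003, 1.0, -0.001], [1.0, 0.003, -0.0], [-0.0, -0.001, -1.0]]
force: [0.4, 0.0, -0.5]
opening: 0.311
grasp_force: 29.1
```

```bash
python3 ck.py .6273 .1416 .0575 figure; python3 -c "
from h import *
snap('side','d5')"
```

```text
t 31.3 tcp [0.6269 0.1407 0.1696] open 0.311 F [ 0.4  0.  -0.5] gf 29.1
shift [0.0009 0.0005 0.1121] turn [-0.03  0.01  0.2 ]
figure [0.6304 0.1388 0.1243] [-1.4  2.4 -1.   6.1  0.5 -0.2 -1.7  2. ]
```

View pics/d5.png

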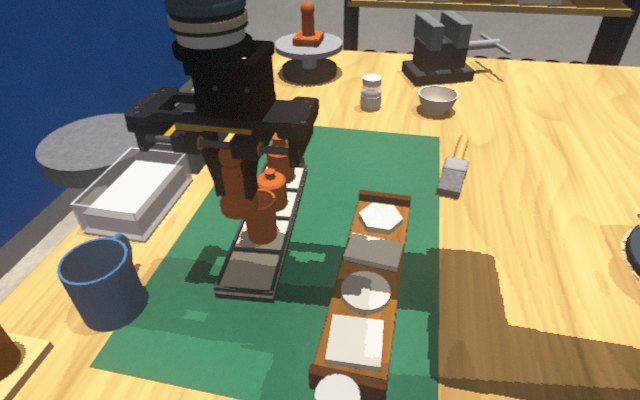

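The side view shows the figure (237,185) held upright above the last empty bay, which is shadowed at (250,270). The other three stand in theirs. Lowering the figure.

To row units: 0.112 m / 0.8 = 0.14, 0.03 m / 0.8 = 0.0375.

play_rows(motion=[[[0,0,0.0125,0,0,0],[0,0,0.0375,0,0,0],[0,0,0.0688,0,0,0],[0,0,0.0963,0,0,0],[0,0,0.1163,0,0,0],[0,0,0.13,0,0,0],[0,0,0.1375,0,0,0],[0,0,0.14,0,0,0]]])

```text
time_s: 32.22
position: [0.6269, 0.1414, 0.0562]
tcp_rot: [[-0.005, 1.0, -0.002], [1.0, 0.005, -0.0], [-0.0, -0.002, -1.0]]
force: [-0.0, -0.7, -0.5]
opening: 0.311
grasp_force: 29.1
```

play_rows(motion=[[[0,0,0,0,0,0],[0,0,0,0,0,0],[0,0,0,0,0,0],[0,0,0,0,0,0]]])

```text
time_s: 32.55
position: [0.6282, 0.1415, 0.0587]
tcp_rot: [[-0.005, 1.0, 0.002], [1.0, 0.005, 0.0], [0.0, 0.002, -1.0]]
force: [-0.0, 0.1, -1.6]
opening: 0.307
grasp_force: 29.1
```

play_rows(motion=[[[0,0,0,0,0,0],[0,0,0,0,0,0],[0,0,0,0,0,0],[0,0,0,0,0,0],[0,0,0,0,0,0],[0,0,0,0,0,0],[0,0,0,0,0,0],[0,0,0,0,0,0]]], fingers=0.08)

```text
time_s: 33.22
position: [0.6275, 0.1414, 0.0575]
tcp_rot: [[-0.005, 1.0, -0.0], [1.0, 0.005, 0.0], [0.0, -0.0, -1.0]]
force: [1.1, -0.2, -0.5]
opening: 0.833
grasp_force: 0.0
```

To row units: -0.17 m / 0.8 = -0.2125, -0.165 m / 0.8 = -0.2063.

play_rows(motion=[[[0,0,-0.0125,0,0,0],[0,0,-0.0375,0,0,0],[0,0,-0.0688,0,0,0],[0,0,-0.1063,0,0,0],[0,0,-0.1438,0,0,0],[0,0,-0.1813,0,0,0],[0,0,-0.2063,0,0,0],[0,0,-0.2125,0,0,0]]])

```text
time_s: 33.88
position: [0.6299, 0.1417, 0.233]
tcp_rot: [[-0.005, 1.0, 0.009], [1.0, 0.005, 0.001], [0.0, 0.009, -1.0]]
force: [1.2, 0.3, 0.4]
opening: 0.921
grasp_force: 0.0
```

To row units: -0.14 m / 0.8 = -0.175, -0.12 m / 0.8 = -0.15.

play_rows(motion=[[[0,-0.0375,-0.0125,0,0,0],[0,-0.075,-0.025,0,0,0],[0,-0.1125,-0.025,0,0,0],[0,-0.15,-0.025,0,0,0],[0,-0.175,-0.025,0,0,0],[0,-0.175,-0.025,0,0,0],[0,-0.175,-0.025,0,0,0]]])

```text
time_s: 34.47
position: [0.4863, 0.1409, 0.2473]
tcp_rot: [[-0.005, 1.0, -0.001], [1.0, 0.005, -0.0], [-0.0, -0.001, -1.0]]
force: [0.5, 0.0, 0.0]
opening: 0.914
grasp_force: 0.0
```

```bash
python3 ck.py .6273 .1416 .2 bottle jar beaker figure; python3 -c "
from h import *
snap('scene','d6')"
```

```text
t 34.47 tcp [0.4863 0.1409 0.2473] open 0.914 F [0.5 0.  0. ] gf 0.0
shift [0.     0.141  0.0472] turn [-0.05  0.01  0.28]
bottle [ 0.6481 -0.0831  0.0174] [ 0.3 -0.6 -1.1  0.9 -0.7  0.5 -0.6  1.8]
jar [ 0.6417 -0.0092  0.0158] [ 0.4 -0.2 -0.6  1.4 -0.2  0.7 -1.2  0.7]
beaker [0.6341 0.0672 0.0162] [ 0.4  0.5 -0.3  1.5  0.6  0.4 -0.6  0. ]
figure [0.6279 0.1433 0.0172] [ 0.1  0.2 -0.3  0.5  1.  -0.4 -0.5  0.4]
```

View pics/d6.png

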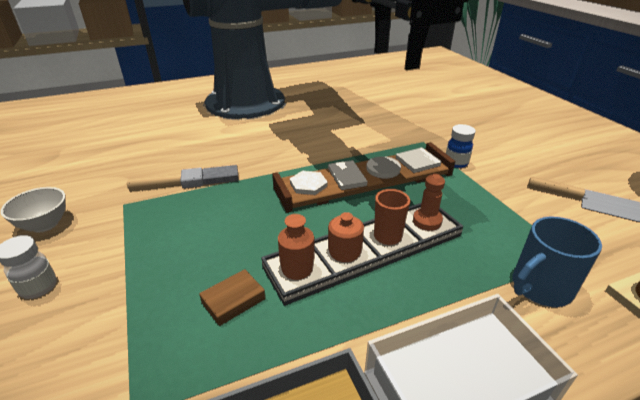

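All four stand upright in their bays: bottle (296,248), jar (346,238), beaker (391,218), figure (430,205). The measured centres are within 2 mm of the bay centres, and the bats are still on the drying rack.

```bash
python3 -c "
from rig import bot
print(bot.hand_in())"
```

```text
the job is handed in; nothing more can be done
None
```

I moved all four pieces into the firing rack in reverse order and handed the job in at about 35 s; the last camera check had each one upright and within about 2 mm of its bay centre, but the hand-in returned no verdict.

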